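Set the cut-length stop to the marked notch

ROBOT

A 7-joint arm with a two-finger parallel gripper is mounted at the origin on a cart in front of the work surface, level with it; the furniture and walls round the work are solid. World frame = base frame: x ahead of the robot, y to its left, z up, the work surface at z = 0. Lengths are in m, angles in rad, forces in N, time in s.
With the tool pointing down it reaches from about 0.425 to 0.875 m from the base axis. Payload 8.4 kg.
Tool frame: the origin (TCP) lies midway between the tips of the shut fingers; the grasp point (between the pads) lies 19 mm behind it (r.grip_point_offset is the distance from the TCP to the grasp point, in m); z points along the fingers, y is the direction in which the jaws open and shut (so a half turn about z gives the same grasp; the last joint's range is limited). The gripper opens to 87 mm and grips with 3 to 60 N. Pads are 19 mm wide; open, the fingers measure 117 mm over their backs; the gripper's body (75 mm by 190 mm) begins 51 mm behind the grasp point.
Start: joints at [1.1, 0.333, 0.04, 1.465, -0.013, 1.343, -0.059], TCP at [0.236, -0.606, 0.223] pointing down, gripper open.
Joint ranges: [-2.58, 2.58], [-0.38, 2.09], [-1.3, 1.39], [0.25, 2.4], [-1.5, 4.64], [0.08, 2.09], [-2.65, 2.65]. Speed limits (rad/s): [2.22, 2.22, 2.79, 2.79, 3.14, 3.14, 3.14].

INTERFACE

Orientations are given as a unit quaternion [x, y, z, w].
In Python, from workcell import r, cams gives the robot as it stands.
- The arm moves only by the tool servo_tool, never from a script. Its argument "series" is one flat list of numbers, 7 for each row, row after row: the shift along the world's x, y, z in cm, then the turn, a rotation vector about the world's x, y, z in degrees, then the closure, from -1 (fully open) to 1 (shut). A call has 1 to 20 rows; each row is the pose to reach, as a shift and turn from the pose measured when the call began; what a row does not reach only later rows make up. A row lasts 1/10 s, in which the tool goes at most 50 mm and 8.59 degrees, less where a joint would pass 70% of its speed; a pose out of reach is approached as far as the arm can. A call with a gripper value outside its range is refused whole. The fingers move at their own pace and stop on an object; "grip_force" is the grip in N (left out, the last holds). Time passes only in rows, so rows that repeat a pose let the fingers close. It gives the time, the measured TCP pose, the force and the opening at its end, in the units of the state.
- r.sense(): the state, without advancing time (a new reading comes with each control period).
- cams.camera(name): name is "side" or "top" or "wrist"; returns a dict with "image" (480x640x3 uint8, red, green, blue), "camera_matrix" (3x3 intrinsics, pixels), "xyz" and "orientation" of the camera in the world; the wrist camera has in their place "mount" (4x4, takes a point from camera to tool coordinates, whose origin is the TCP and whose axes are the flange's). Camera axes: x right, y down, z forward; pixel columns grow to the right and rows downward; lengths in m; the calibration is good to about 2 mm. The wrist camera is an equidistant fisheye: a pixel r from the principal point sees the ray r / f radians off the axis. A picture is of the moment at which its call begins: read the wrist's pose just before it. There is no depth.
- r.close_job(): hands the job in, once; it reports no verdict.
The state is a dict: "time": time; "q": joint angles; "qvel": joint speeds; "joint_efforts": joint torques, N m; "tool_pos": TCP position; "eef_rot": TCP orientation; "ft_force": force on the tool from outside, world axes, zero at the start; "wrist_torque": the same for the moment, N m; "gripper_width": finger opening in m.
Only numpy, scipy, OpenCV 4.12 (cv2) and the standard library are available. Lean on these libraries where they do the work, as an engineer would, in place of code of your own. Each camera call takes 0.05 s, during which the arm holds its last target.

TASK

The next batch of tube is cut to the neighbouring length: on the notched stop gauge, squeeze the orange latch tab towards the black grip of the sliding stop, slide the stop to the next notch, the one the yellow clip points at, and let go so that the latch springs out fully into that notch.

Things in the scene. Friction and masses are not known exactly. Their poses are not given: they have to be found in the camera images.
- stop_grip (a point): Pinch point of the sliding stop, 66 mm above bench. y = slide direction, z up, x = from orange tab to black grip, away from robot. Grip, fixed on the carriage: x -5 to +13 mm, 30 mm long in y, 41 (carriage top) to 82 mm above bench. With the tab it measures 42 mm across x, squeezed 26. Pinch across x from above, fingertips 48 mm above bench; all else near is below 41. The pinch carries the stop.
- stop (a joint): Stop position (m), growing to +y of stop_grip; about 1 N friction, range +-0.076. The gauge, a 155 x 250 mm aluminium plate fixed on the bench, has a steel comb on the robot's side with 5 notches 36 mm apart: -0.072, -0.036, 0, 0.036, 0.072. Starts latched at 0. Notches have sloping lead-ins: a tab let go within 8 mm of one draws the stop in. 2 mm play when latched.
- tab (a joint): Squeeze of the latch tab (m): 0 sprung out, 0.016 fully in. An orange upright plate, 28 mm long in y, 6 thick, 43 to 81 mm above bench, on the robot's side of the grip; outer face at x = -29 mm of stop_grip when out, -13 when in. Spring: 5 N out, 9 N in. Its tooth is clear of the comb from 0.014 on; while it is in a notch the stop is locked.
- yellow_clip: Yellow marker clip, 16 x 20 x 14 mm with pointed nose, fixed on the gauge plate in front of the comb, at one of the two notches next to the start; a blue clip without meaning here is at the other. Origin under its middle, 8 mm above bench; x points to the notch, y = slide direction. In its frame stop_grip is at y = 0, x = 61 mm when the stop is in that notch.

How it is judged:
On the way:
1. the stop slides between two notches with its latch tab squeezed in (value of joint tab above 0.006 m and (value of joint stop above 0.012 m or value of joint stop below -0.012 m)), for 0.02 s.
At the end, for the whole second after the job is handed in: the stop stands at rest in the notch at the yellow clip (grip within 10 mm of the clip along the slide) with the latch tab sprung out (squeezed less than 4 mm) (y of stop_grip in the frame of yellow_clip between -0.01 and 0.01 m and value of joint tab below 0.004 m and velocity of joint stop between -0.01 and 0.01 m/s); the robot touches nothing.
It also fails if it takes over 27 s, if anything falls off the work surface, if the arm or the gripper's body presses on something with over 40 N, if the wrist force passes 120 N, or if a joint passes its speed limit or range.

## Working session

There is one attempt and no reset: what is moved stays moved. The work goes in short steps, Python scripts to look and compute and a tool call to move; the robot and the scene stay as the last step left them, time stands still between calls to the robot, and variables do not carry over. Pictures are saved under pics/ and viewed, and the job is handed in when it is done.

Besides the shell and the picture viewer there is one more tool, called after "Emit:" by a JSON object that holds its "api" and its "payload". servo_tool: Moves the arm, as the interface text tells. Its arguments: {"type":"object","properties":{"series":{"type":"array"},"grip_force":{"type":"number"}},"required":["series"]}

```bash
mkdir -p pics; python3 - <<'E'
from workcell import r,cams
import cv2,pickle
s=r.sense();print(s)
d={}
for n in ("side","top"):
    c=cams.camera(n);d[n]=c;cv2.imwrite(f"pics/{n}0.png",c["image"][:,:,::-1])
    print(n,c["camera_matrix"],c["xyz"],c["orientation"])
pickle.dump(d,open("d0.pkl","wb"))
E
```

```text
{'time': 0.0, 'q': array([ 1.09979877,  0.33388599,  0.03984733,  1.46629921, -0.01343964,
        1.34328841, -0.0585142 ]), 'qvel': array([-0.00067784,  0.00108583,  0.0003272 , -0.00025319,  0.00076039,
       -0.0010617 , -0.00102692]), 'joint_efforts': array([ 9.43934629e-05, -6.56359148e+01,  1.33536268e+00, -4.03811431e+01,
       -5.97519055e-02,  4.47304384e-02,  1.38600622e-04]), 'tool_pos': array([ 0.23596473, -0.60514141,  0.22166132]), 'eef_rot': array([ 9.82771661e-01,  1.84822104e-01, -1.79506831e-04, -7.87608991e-04]), 'ft_force': array([0.32659012, 0.47012146, 0.56976427]), 'wrist_torque': array([-0.01225422, -0.01319366, -0.01157174]), 'gripper_width': 0.08675874201839096}
side [[553.08599113   0.         331.26501735]
 [  0.         553.08599113 233.54139878]
 [  0.           0.           1.        ]] [0.27059856 0.61579288 0.61720986] [-0.26012532  0.86963423 -0.40341356  0.11544964]
top [[518.53335826   0.         319.26555228]
 [  0.         518.53335826 235.99980881]
 [  0.           0.           1.        ]] [0.49098631 0.07536768 0.91834879] [ 0.71345633 -0.69664718  0.06075675 -0.04440039]
```

View pics/top0.png

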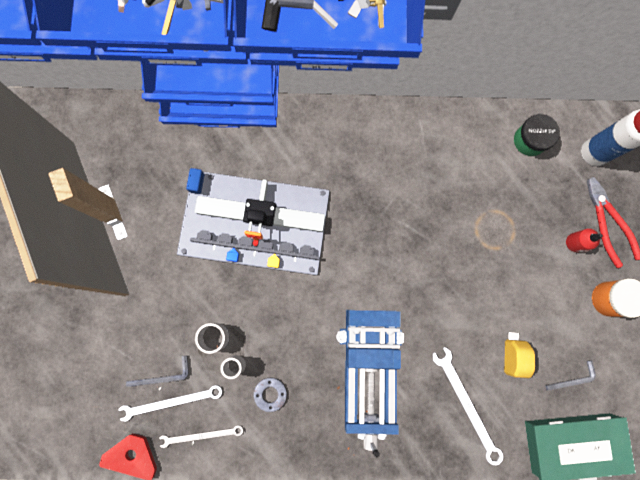

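View pics/side0.png

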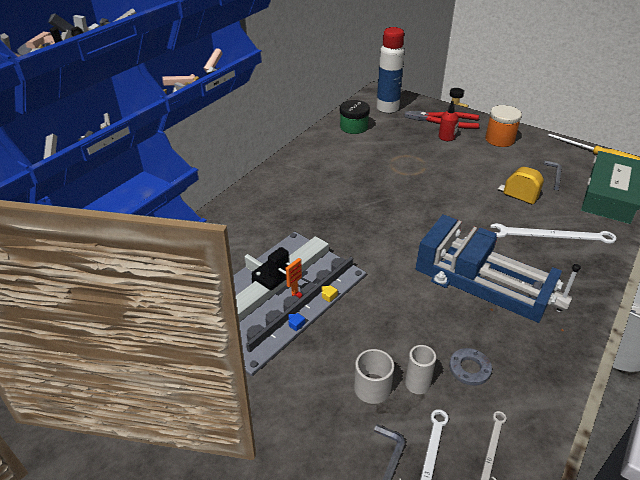

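The top view shows the gauge at about (255,222), with the grip at (260,211), the tab at (253,234), the yellow clip at (273,261) and the blue clip at (232,256). A board with a post stands to the left, and the bins are behind the gauge. I'll enlarge both views.

```bash
python3 - <<'E'
import cv2,pickle
d=pickle.load(open("d0.pkl","rb"))
a=d["top"]["image"][165:285,170:340,::-1];cv2.imwrite("pics/topc.png",cv2.resize(a,None,fx=4.7,fy=4.7,interpolation=cv2.INTER_CUBIC))
a=d["side"]["image"][225:375,225:375,::-1];cv2.imwrite("pics/sidec.png",cv2.resize(a,None,fx=4,fy=4,interpolation=cv2.INTER_CUBIC))
E
```

```text
(no output)
```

View pics/topc.png

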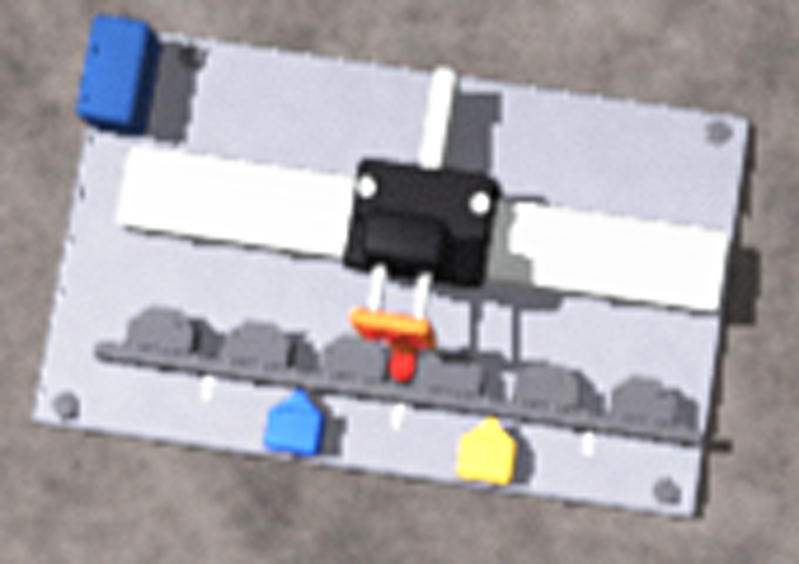

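View pics/sidec.png

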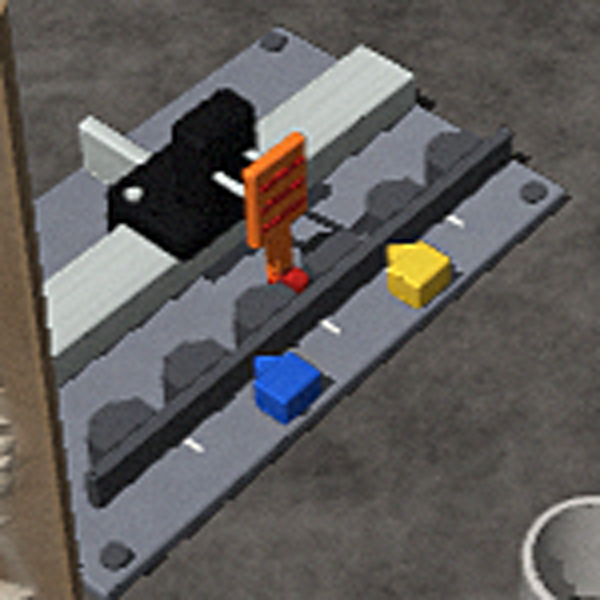

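```bash
cat > h.py <<'E'
import numpy as np,pickle
from scipy.spatial.transform import Rotation as R
d=pickle.load(open("d0.pkl","rb"))
def ray(n,u,v):
    c=d[n];K=c["camera_matrix"];return np.array(c["xyz"]),R.from_quat(c["orientation"]).apply(np.linalg.solve(K,[u,v,1]))
def P(n,u,v,z):
    o,w=ray(n,u,v);return o+w*(z-o[2])/w[2]
T=lambda x,y,z:P("top",170+(x+.5)/4.7-.5,165+(y+.5)/4.7-.5,z)
S=lambda x,y,z:P("side",225+(x+.5)/4-.5,225+(y+.5)/4-.5,z)
E
python3 - <<'E'
from h import *
np.set_printoptions(precision=4,suppress=True)
for n,a in dict(TR=(748,118,.008),BR=(695,516,.008),BL=(35,420,.008),yn=(490,418,.022),ybl=(458,478,.022),ybr=(512,484,.022),bn=(300,390,.022),tabL=(352,312,.081),tabR=(436,325,.081),gTL=(365,212,.082),gTR=(445,222,.082),gBR=(440,265,.082),gBL=(362,255,.082)).items(): print(n,T(*a))
for n,a in dict(tabfarR=(305,135,.081),tabnearL=(246,170,.081),BR=(569,192,.008),ynose=(387,243,.022)).items(): print('S',n,S(*a))
t=[T(*a) for a in((748,118,.008),(695,516,.008),(35,420,.008))]
print(np.linalg.norm(t[0]-t[1]),np.linalg.norm(t[2]-t[1]))
for u,v in((127,295),(118,222),(8,85),(50,175),(80,170)):print(P("top",u,v,0)[:2],P("top",u,v,.3)[:2])
for v in (65,120): print(P("top",210,v,0),P("top",210,v,.2))
E
```

```text
TR [0.7125 0.0405 0.008 ]
BR [0.5595 0.0574 0.008 ]
BL [0.5895 0.3046 0.008 ]
yn [0.5929 0.1342 0.022 ]
ybl [0.5704 0.1452 0.022 ]
ybr [0.5686 0.1253 0.022 ]
bn [0.6015 0.2046 0.022 ]
tabL [0.6219 0.1794 0.081 ]
tabR [0.6181 0.1501 0.081 ]
gTL [0.6572 0.1763 0.082 ]
gTR [0.6544 0.1483 0.082 ]
gBR [0.6391 0.1495 0.082 ]
gBL [0.6419 0.1766 0.082 ]
S tabfarR [0.6167 0.1543 0.081 ]
S tabnearL [0.6235 0.1803 0.081 ]
S BR [0.5585 0.0609 0.008 ]
S ynose [0.5949 0.1349 0.022 ]
0.15386076962446962 0.24898300755413305
[0.5162 0.3889] [0.508  0.2865]
[0.645  0.4146] [0.5947 0.3038]
[0.8957 0.6357] [0.7635 0.4527]
[0.7275 0.5426] [0.6502 0.39  ]
[0.7383 0.4901] [0.6575 0.3546]
[0.9476 0.2675 0.    ] [0.8482 0.2256 0.2   ]
[0.84   0.2617 0.    ] [0.764  0.2212 0.2   ]
```

```bash
python3 - <<'E'
from h import *
np.set_printoptions(precision=3,suppress=True)
def tri(t,s):
    o1,a=ray("top",*t);o2,b=ray("side",*s)
    k=np.linalg.lstsq(np.c_[a,-b],o2-o1,rcond=None)[0];p,q=o1+a*k[0],o2+b*k[1];print((p+q)/2,np.linalg.norm(p-q))
tri((277,125),(206,221)) # tray corner
tri((166,125),(165,150))
tri((422,55),(270,55))  # bin lip
tri((297,62),(198,180)) 
tri((30,280),(228,225)) # board top corner near
tri((540,118),(355,102))
tri((617,284),(505,108))
tri((530,425),(605,150))
E
```

```text
[0.819 0.136 0.045] 0.003488411478801483
[0.726 0.261 0.277] 0.0004967532566439788
[ 0.845 -0.078  0.247] 0.008960668521448821
[0.899 0.093 0.08 ] 0.039620415478000805
[0.52  0.379 0.341] 0.0021150926589576825
[ 0.829 -0.328  0.062] 0.019327622192767957
[ 0.539 -0.432  0.085] 0.022875731563239136
[ 0.327 -0.254  0.15 ] 0.0260869348127076
```

Emit:
{"api": "servo_tool", "payload": {"series": [2, 4, 2, 0, 0, 3, -1, 4, 8, 3, 0, 0, 6, -1], "grip_force": 30}}

```text
time: 0.3
tool_pos: [0.2755, -0.5248, 0.2517]
eef_rot: [0.972, 0.236, -0.001, -0.001]
ft_force: [0.7, -0.0, 0.6]
gripper_width: 0.087
```

```bash
python3 - <<'E'
from workcell import r
s=r.sense();print(s["q"],s["tool_pos"],s["eef_rot"],s["time"])
E
```

```text
[ 1.0245858   0.20692394 -0.01465931  1.56454359  0.00335789  1.37247997
 -0.08524711] [ 0.27552147 -0.52482745  0.2516691 ] [ 9.71813244e-01  2.35749101e-01 -5.02628809e-04 -1.06148233e-03] 0.3
```

Emit:
{"api": "servo_tool", "payload": {"series": [4, 7.6, 0, 0, 0, 6, -1, 8, 15, 0, 0, 0, 12, -1, 12, 22.6, 0, 0, 0, 18, -1, 16, 30, 0, 0, 0, 24, -1, 20, 37.5, 0, 0, 0, 30, -1, 24, 45, 0, 0, 0, 36, -1, 28, 52.4, 0, 0, 0, 42, -1, 32, 60, 0, 0, 0, 48, -1, 36, 67, 0, 0, 0, 54, -1, 37, 68.8, 0, 0, 0, 55.9, -1, 37, 68.8, 0, 0, 0, 55.9, -1, 37, 68.8, 0, 0, 0, 55.9, -1, 37, 68.8, 0, 0, 0, 55.9, -1, 37, 68.8, 0, 0, 0, 55.9, -1, 37, 68.8, 0, 0, 0, 55.9, -1, 37, 68.8, 0, 0, 0, 55.9, -1, 37, 68.8, 0, 0, 0, 55.9, -1, 37, 68.8, 0, 0, 0, 55.9, -1, 37, 68.8, 0, 0, 0, 55.9, -1, 37, 68.8, 0, 0, 0, 55.9, -1]}}

```text
time: 2.3
tool_pos: [0.6455, 0.1615, 0.2519]
eef_rot: [0.749, 0.663, -0.001, -0.0]
ft_force: [-0.0, -0.3, -0.5]
gripper_width: 0.0867
```

```bash
python3 - <<'E'
from workcell import r,cams
import cv2
s=r.sense();print(s["q"],s["tool_pos"],s["eef_rot"],s["time"])
c=cams.camera("wrist");cv2.imwrite("pics/w1.png",c["image"][:,:,::-1]);print({k:v for k,v in c.items() if k!="image"})
import pickle;pickle.dump((s,c),open("w1.pkl","wb"))
E
```

```text
[ 0.12927861  0.4220116  -0.61760645  1.34873108  0.2413888   1.44795316
 -0.59761874] [0.64552883 0.16149708 0.25190091] [ 7.48640451e-01  6.62975235e-01 -1.10961940e-03 -2.86267906e-04] 2.3
{'camera_matrix': array([[371.64829954,   0.        , 321.73389069],
       [  0.        , 371.64829954, 241.3365116 ],
       [  0.        ,   0.        ,   1.        ]]), 'mount': array([[-3.52068301e-04, -9.60311804e-01, -2.78928511e-01,
         7.67658790e-02],
       [ 9.99998783e-01, -7.62026929e-04,  1.36133657e-03,
         1.20103706e-03],
       [-1.51985862e-03, -2.78927693e-01,  9.60310904e-01,
        -1.62048387e-01],
       [ 0.00000000e+00,  0.00000000e+00,  0.00000000e+00,
         1.00000000e+00]])}
```

View pics/w1.png

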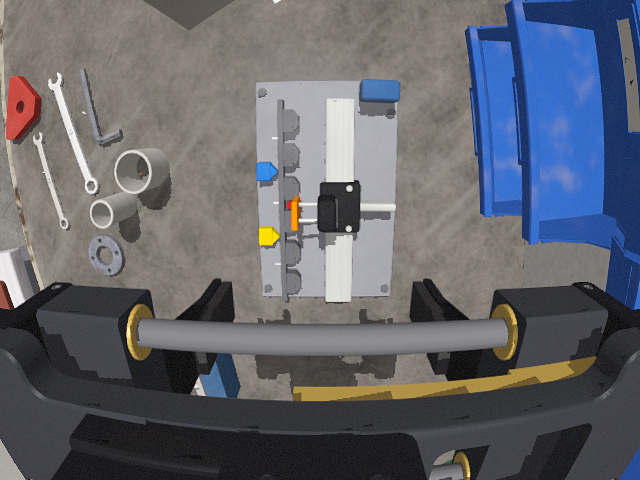

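The wrist view shows the gauge square to the jaws. The tab is at about (295,212), the grip bar at (326,212) and the yellow clip at (268,236). I'll measure these in a crop.

```bash
python3 - <<'E'
import pickle,cv2
s,c=pickle.load(open("w1.pkl","rb"))
cv2.imwrite("pics/w1c.png",cv2.resize(c["image"][140:280,240:410,::-1],None,fx=4,fy=4,interpolation=cv2.INTER_CUBIC))
E
cat >> h.py <<'E'
def W(f,u,v,z):
    s,c=pickle.load(open(f,"rb"));K=c["camera_matrix"];M=c["mount"]
    x,y=(u-K[0,2])/K[0,0],(v-K[1,2])/K[1,1];t=np.hypot(x,y)
    w=np.array([x/t*np.sin(t),y/t*np.sin(t),np.cos(t)])
    Q=R.from_quat(s["eef_rot"]);o=Q.apply(M[:3,3])+s["tool_pos"];w=Q.apply(M[:3,:3]@w)
    return o+w*(z-o[2])/w[2]
E
```

```text
(no output)
```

View pics/w1c.png

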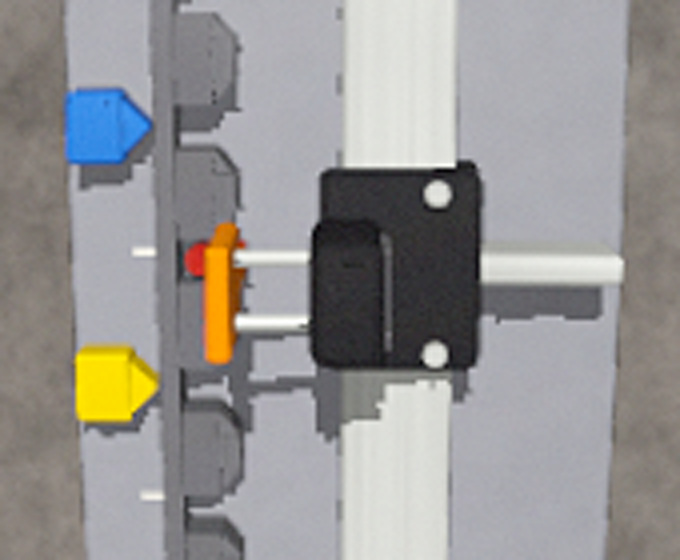

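```bash
python3 - <<'E'
from h import *
np.set_printoptions(precision=4,suppress=True)
f="w1.pkl";g=lambda x,y,z:W(f,240+x/4,140+y/4,z)
a=np.radians(-6.8);X=np.array([np.cos(a),np.sin(a)]);Y=np.array([-X[1],X[0]])
for n,p in dict(tab0=(205,247,.081),tab1=(205,361,.081),g0=(312,249,.082),g1=(312,366,.082),g2=(380,249,.082),g3=(380,366,.082),bn=(153,125,.022),yn=(158,383,.022)).items():
    q=g(*p);dd=q[:2]-[.645,.163];print(n,q,dd@X,dd@Y)
q=g(158,383,.022)-g(153,125,.022);print(np.degrees(np.arctan2(q[0],-q[1])))
s,c=pickle.load(open(f,"rb"));print(R.from_quat(s["eef_rot"]).as_matrix())
E
```

```text
tab0 [0.6214 0.1819 0.081 ] -0.025637230611719703 0.016011056685712573
tab1 [0.6177 0.1554 0.081 ] -0.026235715071079545 -0.010812520013524986
g0 [0.6456 0.1786 0.082 ] -0.0012738673322031967 0.01557976680771568
g1 [0.6422 0.1514 0.082 ] -0.0014186679554879025 -0.01183811051859188
g2 [0.6609 0.1768 0.082 ] 0.014127972148133659 0.015550349647167602
g3 [0.6578 0.1495 0.082 ] 0.014281536701652555 -0.011878273970952436
bn [0.606  0.2064 0.022 ] -0.04383707023099907 0.03852419576109285
yn [0.597  0.1362 0.022 ] -0.04444235708028096 -0.032297922309462775
-7.289671001690944
[[ 0.1209  0.9927 -0.002 ]
 [ 0.9927 -0.1209 -0.001 ]
 [-0.0013 -0.0019 -1.    ]]
```

Emit:
{"api": "servo_tool", "payload": {"series": [0.1, 0.3, -3, 0, 0, 0, -1, 0.1, 0.3, -6, 0, 0, 0, -1, 0.1, 0.3, -9, 0, 0, 0, -1, 0.1, 0.3, -12, 0, 0, 0, -1, 0.1, 0.3, -15, 0, 0, 0, -1, 0.1, 0.3, -17, 0, 0, 0, -1, 0.1, 0.3, -18.5, 0, 0, 0, -1, 0.1, 0.3, -19.5, 0, 0, 0, -1, 0.1, 0.3, -20.3, 0, 0, 0, -1, 0.1, 0.3, -20.3, 0, 0, 0, -1, 0.1, 0.3, -20.3, 0, 0, 0, -1, 0.1, 0.3, -20.3, 0, 0, 0, -1]}}

```text
time: 3.55
tool_pos: [0.6471, 0.1649, 0.05]
eef_rot: [0.749, 0.663, -0.0, 0.0]
ft_force: [0.6, 0.0, 0.4]
gripper_width: 0.0871
```

```bash
python3 - <<'E'
from workcell import r,cams
import cv2
s=r.sense();print(s["q"],s["tool_pos"],s["eef_rot"],s["time"])
c=cams.camera("side");cv2.imwrite("pics/s2.png",cv2.resize(c["image"][100:375,150:475,::-1],None,fx=2,fy=2))
c=cams.camera("wrist");cv2.imwrite("pics/w2.png",c["image"][:,:,::-1])
E
```

```text
[ 0.1060759   0.57146675 -0.57484699  1.57251977  0.33696118  1.09866128
 -0.67217264] [0.64714051 0.16485833 0.04997998] [ 7.48616744e-01  6.63002893e-01 -3.55044025e-04  8.68630722e-05] 3.55
```

View pics/s2.png

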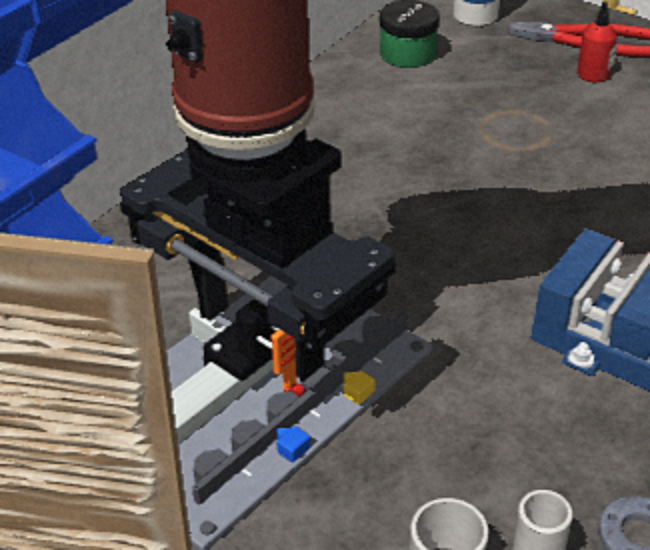

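View pics/w2.png

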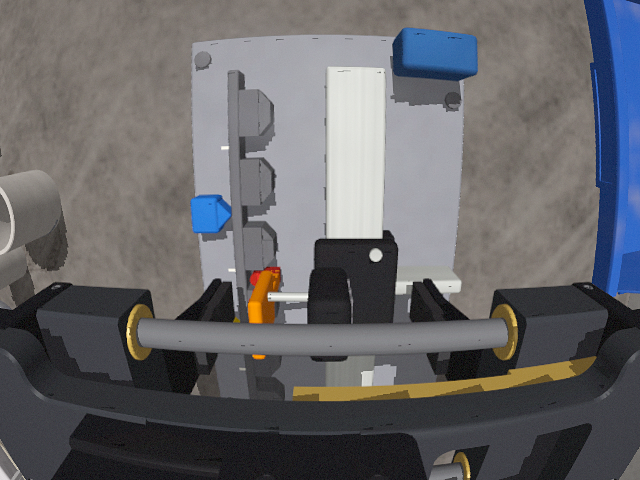

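The open fingers straddle the tab at (262,315) and the grip at (330,315), with the jaw gap clear on both sides. Next I close them.

Emit:
{"api": "servo_tool", "payload": {"series": [0, 0, 0, 0, 0, 0, 1, 0, 0, 0, 0, 0, 0, 1, 0, 0, 0, 0, 0, 0, 1, 0, 0, 0, 0, 0, 0, 1, 0, 0, 0, 0, 0, 0, 1, 0, 0, 0, 0, 0, 0, 1, 0, 0, 0, 0, 0, 0, 1, 0, 0, 0, 0, 0, 0, 1, 0, 0, 0, 0, 0, 0, 1, 0, 0, 0, 0, 0, 0, 1], "grip_force": 30}}

```text
time: 4.65
tool_pos: [0.6466, 0.1652, 0.0499]
eef_rot: [0.749, 0.663, -0.001, -0.0]
ft_force: [-1.7, 0.6, 4.1]
gripper_width: 0.0252
```

The width is 25 mm, so the tab is fully squeezed. I'll slide 36 mm along -y of the stop.

Emit:
{"api": "servo_tool", "payload": {"series": [-0.05, -0.4, 0, 0, 0, 0, 1, -0.11, -0.9, 0, 0, 0, 0, 1, -0.18, -1.5, 0, 0, 0, 0, 1, -0.25, -2.1, 0, 0, 0, 0, 1, -0.32, -2.7, 0, 0, 0, 0, 1, -0.39, -3.2, 0, 0, 0, 0, 1, -0.43, -3.57, 0, 0, 0, 0, 1, -0.43, -3.57, 0, 0, 0, 0, 1, -0.43, -3.57, 0, 0, 0, 0, 1, -0.43, -3.57, 0, 0, 0, 0, 1, -0.43, -3.57, 0, 0, 0, 0, 1]}}

```text
time: 5.75
tool_pos: [0.6423, 0.1296, 0.0499]
eef_rot: [0.748, 0.663, -0.001, -0.0]
ft_force: [-1.7, -0.3, 3.0]
gripper_width: 0.0251
```

```bash
python3 - <<'E'
from workcell import r,cams
import cv2
s=r.sense();print(s["tool_pos"],s["ft_force"],s["gripper_width"],s["time"])
c=cams.camera("wrist");cv2.imwrite("pics/w3.png",c["image"][:,:,::-1])
E
```

```text
[0.64233226 0.12962193 0.04986194] [-1.73973274 -0.27269523  3.02750444] 0.025094848361633875 5.75
```

View pics/w3.png

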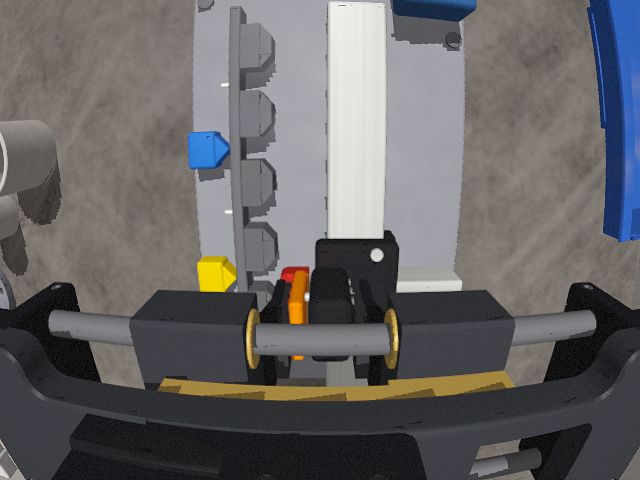

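The stop moved with the grip: the red tooth at (293,273) is level with the yellow clip at (215,273), and the carriage sits at the same place in the gripper. I'll release and retreat.

Emit:
{"api": "servo_tool", "payload": {"series": [0, 0, 0, 0, 0, 0, -1, 0, 0, 0, 0, 0, 0, -1, 0, 0, 0, 0, 0, 0, -1, 0, 0, 0, 0, 0, 0, -1, 0, 0, 0, 0, 0, 0, -1, 0, 0, 0, 0, 0, 0, -1, 0, 0, 0, 0, 0, 0, -1, 0, 0, 0, 0, 0, 0, -1, 0, 0, 0, 0, 0, 0, -1, 0, 0, 0, 0, 0, 0, -1]}}

```text
time: 6.8
tool_pos: [0.6425, 0.1295, 0.0499]
eef_rot: [0.749, 0.663, -0.001, -0.0]
ft_force: [0.1, -0.2, -0.8]
gripper_width: 0.086
```

Emit:
{"api": "servo_tool", "payload": {"series": [0, 0, 1, 0, 0, 0, -1, 0, 0, 3, 0, 0, 0, -1, 0, 0, 6, 0, 0, 0, -1, 0, 0, 10, 0, 0, 0, -1, 0, 0, 15, 0, 0, 0, -1, 0, 0, 18, 0, 0, 0, -1, 0, 0, 18, 0, 0, 0, -1, 0, 0, 18, 0, 0, 0, -1]}}

```text
time: 7.6
tool_pos: [0.6427, 0.1298, 0.231]
eef_rot: [0.748, 0.663, 0.0, 0.0]
ft_force: [-1.0, 0.3, -0.9]
gripper_width: 0.0871
```

```bash
python3 - <<'E'
from workcell import r,cams
import cv2,pickle
s=r.sense();print(s["tool_pos"],s["ft_force"],s["gripper_width"],s["time"])
c=cams.camera("wrist");pickle.dump((s,c),open("w4.pkl","wb"))
cv2.imwrite("pics/w4.png",cv2.resize(c["image"][140:280,240:410,::-1],None,fx=4,fy=4,interpolation=cv2.INTER_CUBIC))
c=cams.camera("side");cv2.imwrite("pics/s4.png",cv2.resize(c["image"][225:375,225:375,::-1],None,fx=4,fy=4,interpolation=cv2.INTER_CUBIC))
E
```

```text
[0.64272617 0.1297585  0.23100081] [-0.9646474   0.32448207 -0.86437658] 0.08713320318023897 7.6
```

View pics/w4.png

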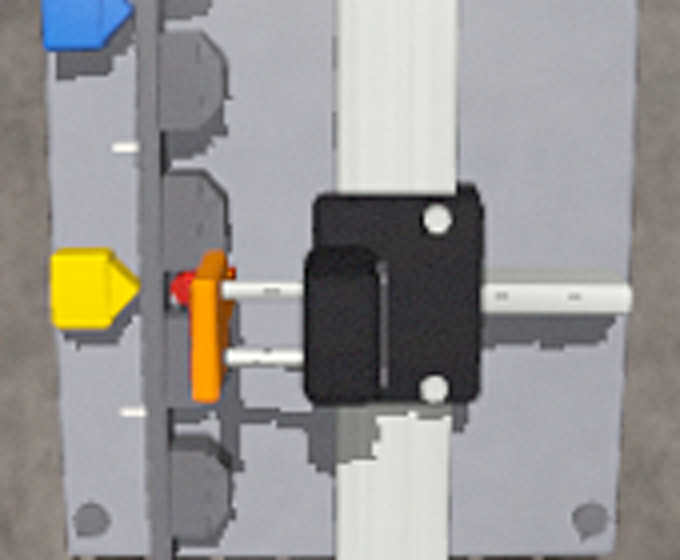

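View pics/s4.png

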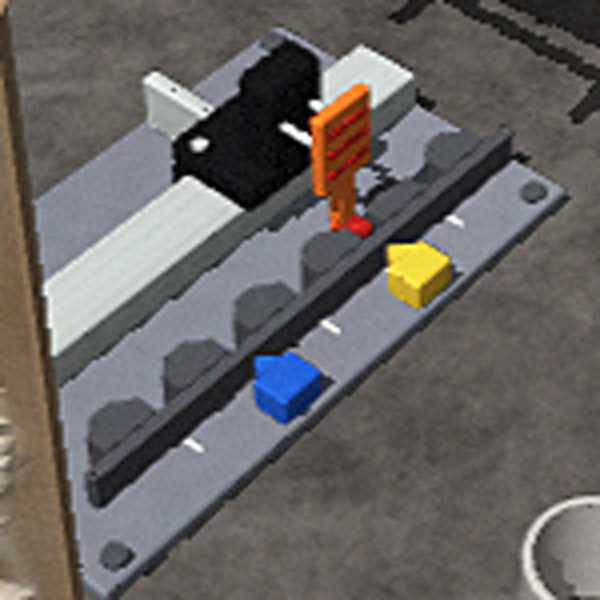

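The red tooth at (182,290) is in the notch by the yellow clip's nose at (138,290). The gap from tab to grip is 114 px, against an expected 116 px at this height if sprung fully out (within about 0.5 mm). Handing in.

```bash
python3 -c "
from workcell import r
print(r.close_job())"
```

```text
the job is handed in; nothing more can be done
None
```

The stop is in the notch at the yellow clip with its latch sprung out, and I handed the job in at about 7.7 s of the 27 s.

- **What I did:** I pinched the tab against the black grip until the jaws were 25 mm apart, about the 26 mm given for fully squeezed. I slid the stop 36 mm in its -y direction, opened the jaws and lifted the gripper clear.
- **Last checks:** In the final wrist and side pictures the red tooth is in the notch level with the yellow clip's nose. The gap from tab to grip matches its first sprung-out value, 114 px against about 116 expected (about 0.5 mm). The gripper was about 18 cm above where it let go, with about 1 N on the wrist.
- **Disagreement:** The wrist and top cameras differed by 2–3 mm on where the grip was, so I aimed close to the wrist camera's position. No check failed.

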